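Sweep the sealing rings off the pressure rig into the tray

TASK

Clear the pressure rig's deck: with your fingertips push the three loose copper sealing rings across the deck and off its side edge, so that all three drop into the long low tray standing against that side. Do not pick any ring up, and leave the two hex fittings standing on the deck and the handheld calibrator on the bench where they are.

Things in the scene. Friction and masses are not known exactly. Their poses are not given: they have to be found in the camera images.
- deck: the pressure rig's base, fixed: an aluminium plate on four feet, 300 mm along its x, 280 mm along its y (side edges at y = -140 and +140 mm), flat top 50 mm above the bench; no rim. Along its near edge (x from -145 to -100 mm, y within 100 mm) stands a valve manifold with two star knobs, up to 100 mm above the bench. Origin on the bench below the plate's centre; turned up to 10 degrees
- tray: open steel tray, fixed, 280 mm along its x, 130 mm along its y, walls 28 mm high and 3 mm thick, inner floor 3 mm up. It stands on the bench alongside the deck, parallel to it, 3 mm from either the left (+y) or the right (-y) side edge of the deck, and spans the whole length on which rings lie; its rim is 22 mm lower than the deck's top. Origin at the centre of its underside
- ring_a: thick copper sealing ring, flat washer shape, outer diameter 30 mm, hole 17 mm, 8 mm thick, about 30 g, lying flat and loose on the deck top at the start; origin at the centre of its underside. The three rings are alike. Pushed by the flat of the closed fingers it slides straight ahead, and tips over the deck's edge once its centre is past it
- ring_b: thick copper sealing ring, flat washer shape, outer diameter 30 mm, hole 17 mm, 8 mm thick, about 30 g, lying flat and loose on the deck top at the start; origin at the centre of its underside. The three rings are alike. Pushed by the flat of the closed fingers it slides straight ahead, and tips over the deck's edge once its centre is past it
- ring_c: thick copper sealing ring, flat washer shape, outer diameter 30 mm, hole 17 mm, 8 mm thick, about 30 g, lying flat and loose on the deck top at the start; origin at the centre of its underside. The three rings are alike. Pushed by the flat of the closed fingers it slides straight ahead, and tips over the deck's edge once its centre is past it
- fitting_a: steel hex pressure fitting standing upright and loose on the deck between the rings: hex base 24 mm across flats (28 mm across corners), 18 mm high, with a 20 mm round threaded stub on it, 45 mm high in all, about 140 g; origin at the centre of its underside. To be left standing where it is; along the deck's x its centre is at least 37 mm from every ring's centre
- fitting_b: steel hex pressure fitting standing upright and loose on the deck between the rings: hex base 24 mm across flats (28 mm across corners), 18 mm high, with a 20 mm round threaded stub on it, 45 mm high in all, about 140 g; origin at the centre of its underside. To be left standing where it is; along the deck's x its centre is at least 37 mm from every ring's centre
- calibrator: grey handheld calibrator with keys and a screen, lying loose on the bench on the other side of the deck from the tray, 170 mm along its x, 95 mm along its y, 40 mm high, 0.7 kg; origin at the centre of its underside. To be left alone

How it is judged:
By the outcome, as a careful person would: the job done as asked, in the order asked, and still so for the second after the job is handed in, with the robot touching nothing.
It also fails if it takes over 53 s, if anything falls off the work surface, if the arm or the gripper's body presses on something with over 40 N, if the wrist force passes 120 N, or if a joint passes its speed limit or range.

ROBOT

A 6-joint arm with a two-finger parallel gripper is mounted at the origin on the work surface. World frame = base frame: x ahead of the robot, y to its left, z up, the work surface at z = 0. Lengths are in mm, angles in rad, forces in N, time in s.
With the tool pointing down it reaches from about 275 to 1000 mm from the base axis. Payload 8.4 kg.
Tool frame: the origin (TCP) lies where the fingers leave the gripper's body, on its centre line; the fingertips stand 73 mm ahead of it and the grasp point (between the pads) lies 54 mm ahead of it (pinch_z is the distance from the TCP to the grasp point, in mm); y points along the fingers, z is the direction in which the jaws open and shut, and the axes are right-handed (so a half turn about y gives the same grasp; the last joint's range is limited). The gripper opens to 85 mm and grips with 20 to 120 N. Pads are 22 mm wide; open, the fingers measure 114 mm over their backs; the gripper's body (76 mm by 85 mm) begins 54 mm behind the grasp point. The pads swing forward as they close: fully open they stand 13 mm farther back than shut.
Start: joints at [-1.171, 0.353, 1.633, -0, 1.155, -0.002], TCP at [244.421, -575.228, 303.881] pointing down, gripper open.
Joint ranges: [-2.63, 2.63], [-0.92, 2.1], [0.06, 2.66], [-1.3, 4.44], [0, 2.69], [-3.02, 3.02]. Speed limits (rad/s): [2.22, 2.22, 2.79, 3.14, 3.14, 3.14].

INTERFACE

Orientations are given as a unit quaternion [w, x, y, z].
In Python, from plant import read_state, get_image, job_done, pinch_z gives the robot as it stands. The module is installed in compiled form; this text tells all that it offers.
- The arm moves only by the tool arm_command, never from a script. Its argument "increments" is a list of rows, each a list of 3 entries, a list of its own where there are three numbers: the shift along the world's x, y, z in m, then the turn about the world's z in degrees, then the gripper command: -1 is fully open, 1 is shut, values between are in proportion. In form: [[[dx, dy, dz], turn, jaw], ...]. A call has 1 to 8 rows; each row is the pose to reach, as a shift and turn from the pose measured when the call began; what a row does not reach only later rows make up. A row lasts 1/10 s, in which the tool goes at most 50 mm and 8.59 degrees, less where a joint would pass 70% of its speed; a pose out of reach is approached as far as the arm can. A call with a gripper value outside its range is refused whole. The fingers move at their own pace and stop on an object; "newtons" is the grip in N (left out, the last holds). Time passes only in rows, so rows that repeat a pose let the fingers close. It gives the time, the measured TCP pose, the force and the opening at its end, in the units of the state.
- read_state(): the state, without advancing time (a new reading comes with each control period).
- get_image(name): name is "side" or "top" or "wrist"; returns a dict with "frame" (384x512x3 uint8, red, green, blue), "vertical_fov" (degrees; the focal length in pixels is half the picture's height over the tangent of half this angle, whatever the lens; pixels are square), "cx", "cy" (the principal point, pixels), "R" (3x3) and "t" (3): a world point X has camera coordinates R X + t; the wrist camera has in their place "T_tool_cam" (4x4, takes a point from camera to tool coordinates, whose origin is the TCP and whose axes are the tool frame's). Camera axes: x right, y down, z forward; pixel columns grow to the right and rows downward; lengths in mm; the calibration is good to about 2 mm. The wrist camera is an equidistant fisheye: a pixel r from the principal point sees the ray r / f radians off the axis. A picture is of the moment at which its call begins: read the wrist's pose just before it. There is no depth.
- job_done(): hands the job in, once; it reports no verdict.
The state is a dict: "clock": time; "qpos": joint angles; "joint_velocities": joint speeds; "effort": joint torques, N m; "tcp_pos": TCP position; "ee_rot": TCP orientation; "force": force on the tool from outside, world axes, zero at the start; "moment": the same for the moment, N m; "gripper_width": finger opening in mm.
Only numpy, scipy, OpenCV 4.12 (cv2) and the standard library are available. Lean on these libraries where they do the work, as an engineer would, in place of code of your own. Each camera call takes 0.05 s, during which the arm holds its last target. There are 200 camera calls.

## Working session

There is one attempt and no reset: what is moved stays moved. The work goes in short steps, Python scripts to look and compute and a tool call to move; the robot and the scene stay as the last step left them, time stands still between calls to the robot, and variables do not carry over. Pictures are saved under pics/ and viewed, about 8 in all and at most 12, crops included, and the job is handed in when it is done.

Besides the shell and the picture viewer there is one more tool, called after "Emit:" in YAML: its name, and indented under it one key for each argument. arm_command: Moves the arm, as the interface text tells. Its arguments: {"type":"object","properties":{"increments":{"type":"array"},"newtons":{"type":"number"}},"required":["increments"]}

```bash
mkdir -p pics; cat > h.py <<'E'
import numpy as np, cv2
from plant import *
def snap(n,fn,crop=None,s=1):
    d=get_image(n); f=d["frame"][:,:,::-1]
    np.savez(f"pics/{n}.npz",**d)
    if crop: f=f[crop[1]:crop[3],crop[0]:crop[2]]
    cv2.imwrite("pics/"+fn,cv2.resize(f,None,fx=s,fy=s,interpolation=cv2.INTER_CUBIC)); return d
def px2w(n,u,v,z):
    d=np.load(f"pics/{n}.npz"); f=192/np.tan(np.radians(float(d["vertical_fov"]))/2)
    r=d["R"].T@np.array([(u-d["cx"])/f,(v-d["cy"])/f,1]); c=-d["R"].T@d["t"]
    return (c+r*(z-c[2])/r[2])[:2].round(1)
E
python3 - <<'E'
from h import *
s=read_state();print(s["clock"],s["tcp_pos"],s["ee_rot"],s["gripper_width"],pinch_z)
d=snap("top","top.png",None,1.56)
for n in["top","side"]:
    d=get_image(n);print(n,(-d["R"].T@d["t"]).round(),d["R"].round(2).tolist(),d["vertical_fov"])
E
```

```text
0.0 [ 244.27315888 -574.89689311  303.17693208] [ 0.1410083  -0.14118747  0.6933548  -0.69241742] 85.61798452686403 53.900000000000006
top [453.  31. 936.] [[0.02, -1.0, 0.02], [-0.99, -0.03, -0.11], [0.11, -0.01, -0.99]] 44.15901338695231
side [ 109. -583.  505.] [[0.8, -0.6, -0.0], [-0.31, -0.4, -0.86], [0.52, 0.69, -0.51]] 42.08731428425677
```

View pics/top.png

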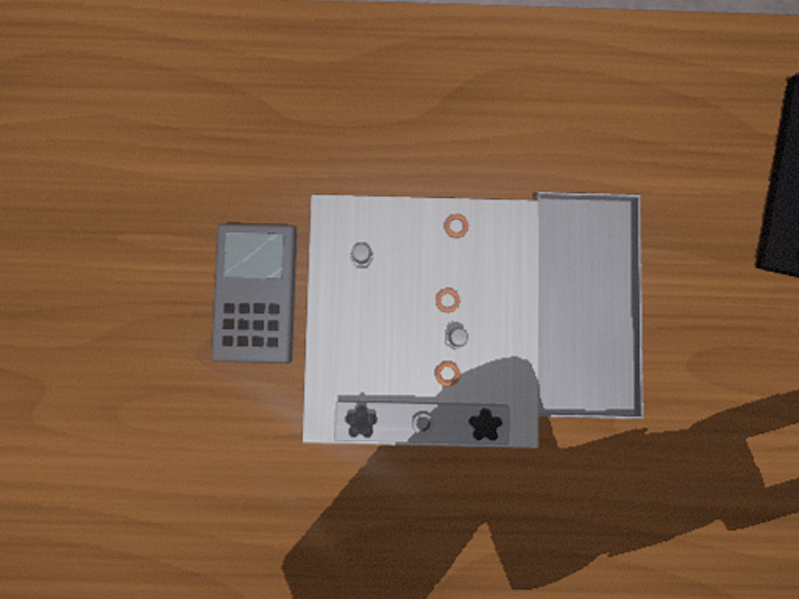

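The top view shows the deck, with the tray on its right (-y) side and the calibrator on the left. The rings are at about (456,226), (447,300) and (447,374), and the fittings at (361,255) and (456,337). I'll enlarge it.

```bash
python3 - <<'E'
from h import *
f=np.load("pics/top.npz")["frame"][115:295,190:420,::-1]
cv2.imwrite("pics/topc.png",cv2.resize(f,None,fx=3,fy=3,interpolation=cv2.INTER_CUBIC))
d=np.load("pics/top.npz")["frame"];h=cv2.cvtColor(d,cv2.COLOR_RGB2HSV)
m=((h[...,0]<14)&(h[...,1]>90)&(h[...,2]>60)).astype(np.uint8); m[:, :200]=0;m[:,343:]=0;m[:128]=0;m[283:]=0
n,l,st,c=cv2.connectedComponentsWithStats(m)
for i in range(1,n):
    if st[i,4]>15:
        x,y,w,hh=st[i,:4];print(st[i],px2w("top",x+w/2-.5,y+hh/2-.5,56))
for u,v in[(312,195),(538,200),(538,446),(303,441)]:print(px2w("top",u/1.5625,v/1.5625,50))
for n,u,v in[("fa stub top",361,252),("fb",458,337)]:print(n,px2w("top",u/1.5625,v/1.5625,95))
for u,v in[(640,195),(642,417)]:print(px2w("top",u/1.5625,v/1.5625,28))
E
```

```text
[285 138  15  14  95] [635.2 -56.2]
[280 185  15  15  95] [544.7 -48.2]
[279 232  16  16 113] [456.3 -48.7]
[669.8 120.1]
[ 671.4 -156.7]
[ 374.6 -157.5]
[374. 120.]
fa stub top [593.5  56.9]
fb [498.5 -56.2]
[ 686.9 -290.4]
[ 410.3 -289.3]
```

View pics/topc.png

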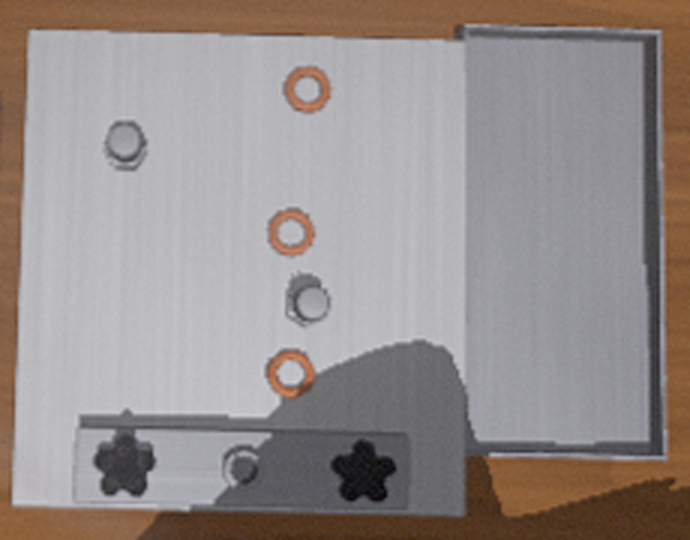

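The crop agrees: the deck lies nearly parallel to the world axes and its tray-side edge is at y≈-157. The rings are at (635,-56), (545,-48) and (456,-49), with the fittings at (498,-56) and (593,57). I'll close the jaws, line the jaw axis up with world y, and move up to ring A.

Emit:
arm_command:
  increments:
    - [[0.03, 0.04, 0], -8, 1]
    - [[0.06, 0.08, 0], -16, 1]
    - [[0.08, 0.12, 0], -23, 1]
    - [[0.11, 0.16, 0], -23, 1]
    - [[0.14, 0.2, 0], -23, 1]
    - [[0.16, 0.24, 0], -23, 1]
    - [[0.19, 0.28, 0], -23, 1]
    - [[0.22, 0.32, 0], -23, 1]
  newtons: 40

```text
clock: 0.95
tcp_pos: [464.9, -253.2, 303.4]
ee_rot: [0.0, 0.0, 0.707, -0.707]
force: [-0.2, -1.5, -1.2]
gripper_width: -0.0
```

Emit:
arm_command:
  increments:
    - [[0.03, 0.04, -0.01], 0, 1]
    - [[0.06, 0.08, -0.03], 0, 1]
    - [[0.09, 0.12, -0.05], 0, 1]
    - [[0.12, 0.16, -0.07], 0, 1]
    - [[0.15, 0.2, -0.09], 0, 1]
    - [[0.17, 0.24, -0.11], 0, 1]
    - [[0.17, 0.253, -0.123], 0, 1]
    - [[0.17, 0.253, -0.123], 0, 1]

```text
clock: 1.75
tcp_pos: [634.2, 3.2, 177.1]
ee_rot: [-0.0, -0.003, 0.708, -0.707]
force: [-0.1, -0.5, 0.1]
gripper_width: 0.1
```

```bash
python3 - <<'E'
from h import *
s=read_state();print(s["clock"],s["tcp_pos"],s["ee_rot"])
d=snap("wrist","w1.png",None,1.5); print(d["T_tool_cam"].round(2).tolist(),d["vertical_fov"],d["cx"],d["cy"])
E
```

```text
1.75 [634.24544891   3.18741264 177.11687399] [-3.47513829e-04 -2.71358671e-03  7.07696262e-01 -7.06511512e-01]
[[-0.0, 0.95, 0.32, -82.5], [0.0, -0.32, 0.95, -70.54], [1.0, 0.0, -0.0, 0.44], [0.0, 0.0, 0.0, 1.0]] 65.70646984690485 253.73526911847566 190.4931789522961
```

View pics/w1.png

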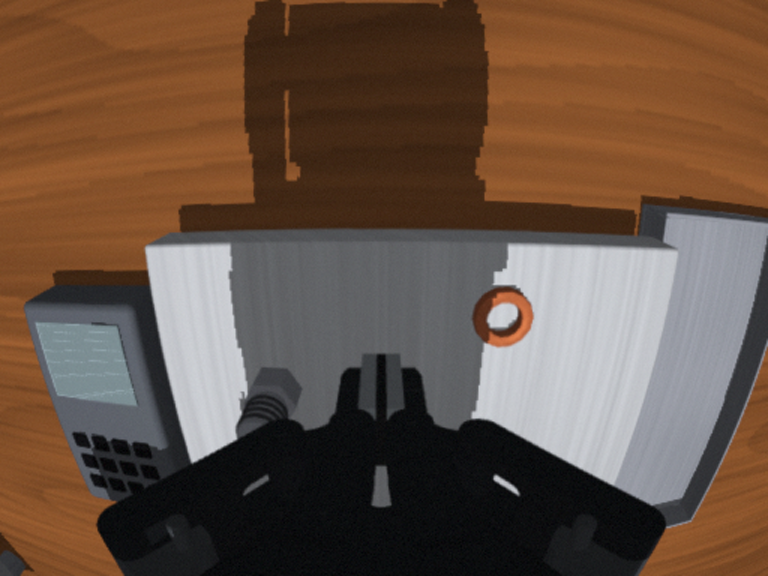

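The wrist view shows the closed fingertips at about (380,355) and ring A at (503,317). Fitting_a is well to the left. Now I'll convert the ring pixel to a position.

```bash
cat >> h.py <<'E'
from scipy.spatial.transform import Rotation as Ro
def wpx(u,v,z,s=None):
    s=s or read_state(); d=np.load("pics/wrist.npz"); f=192/np.tan(np.radians(float(d["vertical_fov"]))/2)
    p=np.array([u-d["cx"],v-d["cy"]]);r=np.linalg.norm(p);th=r/f
    q=s["ee_rot"];R=Ro.from_quat([q[1],q[2],q[3],q[0]]).as_matrix();T=d["T_tool_cam"]
    ray=R@T[:3,:3]@np.append(np.sin(th)*p/r,np.cos(th));c=s["tcp_pos"]+R@T[:3,3]
    return (c+ray*(z-c[2])/ray[2]).round(1)
E
python3 - <<'E'
from h import *
print(wpx(503/1.5,317/1.5,56),wpx(677/1.5,247/1.5,50),wpx(147/1.5,247/1.5,50),wpx(287/1.5,385/1.5,68))
E
```

```text
[634.5 -57.9  56. ] [ 670.7 -158.3   50. ] [668.5 119.2  50. ] [603.7  46.   68. ]
```

Both cameras agree to within 2 mm, so I'll descend and push ring A.

Emit:
arm_command:
  increments:
    - [[0, 0, -0.03], 0, 1]
    - [[0.0005, 0, -0.05], 0, 1]
    - [[0.0005, 0, -0.05], 0, 1]
    - [[0.0005, -0.01, -0.05], 0, 1]
    - [[0.0005, -0.02, -0.05], 0, 1]
    - [[0.0005, -0.03, -0.05], 0, 1]
    - [[0.0005, -0.04, -0.05], 0, 1]
    - [[0.0005, -0.05, -0.05], 0, 1]

```text
clock: 2.6
tcp_pos: [634.9, -49.8, 129.2]
ee_rot: [-0.0, -0.002, 0.707, -0.707]
force: [-0.3, 0.7, 0.5]
gripper_width: -0.1
```

The fingertips are a little high, so I'll back off, lower them 3 mm and look.

Emit:
arm_command:
  increments:
    - [[0, 0.01, 0], 0, 1]
    - [[0, 0.015, -0.003], 0, 1]
    - [[0, 0.015, -0.003], 0, 1]

```text
clock: 2.9
tcp_pos: [634.6, -33.8, 125.7]
ee_rot: [0.0, -0.002, 0.708, -0.707]
force: [-0.4, -0.1, -0.4]
gripper_width: -0.2
```

```bash
python3 - <<'E'
from h import *
s=read_state();print(s["clock"],s["tcp_pos"],s["force"])
d=snap("wrist","w2.png",(150,130,512,330),2.1)
E
```

```text
2.9 [634.6299709  -33.75305335 125.70565839] [-0.41331116 -0.05006778 -0.43361484]
```

View pics/w2.png

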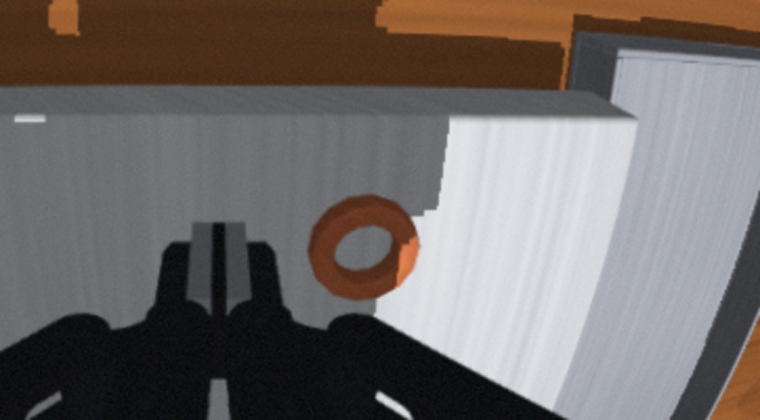

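Ring A lies straight ahead of the fingers, at about (364,247) in the crop. I'll push it off the edge.

Emit:
arm_command:
  increments:
    - [[0, -0.015, 0], 0, 1]
    - [[0, -0.03, 0], 0, 1]
    - [[0, -0.045, 0], 0, 1]
    - [[0, -0.06, 0], 0, 1]
    - [[0, -0.075, 0], 0, 1]
    - [[0, -0.09, 0], 0, 1]
    - [[0, -0.105, 0], 0, 1]
    - [[0, -0.12, 0], 0, 1]

```text
clock: 3.75
tcp_pos: [634.6, -155.4, 125.8]
ee_rot: [0.0, -0.002, 0.707, -0.707]
force: [0.7, 0.4, -0.5]
gripper_width: 0.2
```

Emit:
arm_command:
  increments:
    - [[0, 0, 0], 0, 1]
    - [[0, 0, 0.03], 0, 1]
    - [[0, 0, 0.06], 0, 1]
    - [[-0.02, 0.04, 0.075], 0, 1]
    - [[-0.04, 0.08, 0.075], 0, 1]
    - [[-0.07, 0.12, 0.075], 0, 1]
    - [[-0.09, 0.158, 0.075], 0, 1]
    - [[-0.09, 0.158, 0.065], 0, 1]

```text
clock: 4.55
tcp_pos: [542.3, 6.3, 191.6]
ee_rot: [0.001, -0.003, 0.708, -0.706]
force: [1.0, -0.3, 0.6]
gripper_width: 0.0
```

```bash
python3 - <<'E'
from h import *
s=read_state();print(s["clock"],s["tcp_pos"],s["force"])
d=snap("wrist","w3.png",None,1.5)
d=snap("top","t3.png",(190,115,420,295),3)
E
```

```text
4.55 [542.34124086   6.32724644 191.59485001] [ 1.04743151 -0.29553421  0.5624486 ]
```

View pics/w3.png

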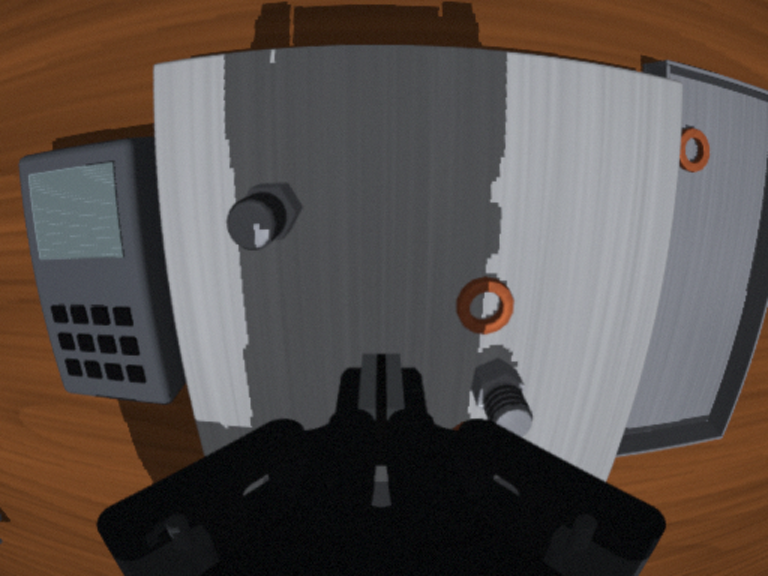

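Ring A lies in the tray at (694,149). Ring B is at (485,305), and fitting_b stands at about (500,385).

```bash
python3 - <<'E'
from h import *
print(wpx(485/1.5,305/1.5,56),wpx(495/1.5,378/1.5,68),wpx(517/1.5,420/1.5,95))
E
```

```text
[545.9 -49.1  56. ] [510.4 -55.4  68. ] [502.8 -61.2  95. ]
```

Emit:
arm_command:
  increments:
    - [[0.003, 0, -0.03], 0, 1]
    - [[0.003, 0, -0.055], 0, 1]
    - [[0.003, 0, -0.066], 0, 1]
    - [[0.003, 0, -0.066], 0, 1]

```text
clock: 5.05
tcp_pos: [547.1, 2.8, 123.7]
ee_rot: [-0.0, -0.004, 0.707, -0.707]
force: [0.3, 0.4, 1.0]
gripper_width: -0.4
```

Emit:
arm_command:
  increments:
    - [[-0.001, 0, 0.0025], 0, 1]
    - [[-0.001, -0.015, 0.0025], 0, 1]
    - [[-0.001, -0.03, 0.0025], 0, 1]
    - [[-0.001, -0.045, 0.0025], 0, 1]
    - [[-0.001, -0.06, 0.0025], 0, 1]
    - [[-0.001, -0.075, 0.0025], 0, 1]
    - [[-0.001, -0.085, 0.0025], 0, 1]
    - [[-0.001, -0.085, 0.0025], 0, 1]

```text
clock: 5.85
tcp_pos: [546.2, -83.7, 126.2]
ee_rot: [-0.001, -0.003, 0.707, -0.707]
force: [-0.1, 1.0, 0.1]
gripper_width: 0.1
```

```bash
python3 - <<'E'
from h import *
s=read_state();print(s["clock"],s["tcp_pos"],s["force"])
d=snap("wrist","w4.png",(150,130,512,330),2.1)
E
```

```text
5.85 [546.16319372 -83.69985614 126.2010127 ] [-0.06777866  0.96816377  0.09731929]
```

View pics/w4.png

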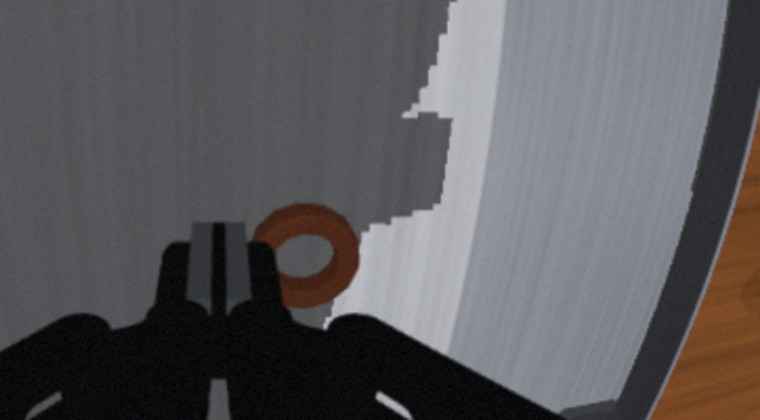

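Ring B is flat against the finger at (306,255), level with the fingers, with the edge ahead at about (480,200). I'll go on pushing.

Emit:
arm_command:
  increments:
    - [[0, -0.015, 0], 0, 1]
    - [[0, -0.03, 0], 0, 1]
    - [[0, -0.045, 0], 0, 1]
    - [[0, -0.06, 0], 0, 1]
    - [[0, -0.073, 0], 0, 1]
    - [[0, -0.073, 0], 0, 1]
    - [[0, -0.073, 0.03], 0, 1]
    - [[0, -0.073, 0.065], 0, 1]

```text
clock: 6.7
tcp_pos: [545.0, -155.7, 190.5]
ee_rot: [-0.002, -0.004, 0.708, -0.706]
force: [1.0, -0.2, -0.5]
gripper_width: 0.1
```

Emit:
arm_command:
  increments:
    - [[-0.02, 0.04, 0.005], 0, 1]
    - [[-0.04, 0.08, 0.005], 0, 1]
    - [[-0.065, 0.12, 0.005], 0, 1]
    - [[-0.09, 0.162, 0.005], 0, 1]
    - [[-0.09, 0.162, 0.0], 0, 1]
    - [[-0.09, 0.162, 0.0], 0, 1]

```text
clock: 7.3
tcp_pos: [454.4, 7.4, 190.3]
ee_rot: [-0.002, -0.005, 0.708, -0.706]
force: [0.8, -0.6, -0.6]
gripper_width: 0.2
```

```bash
python3 - <<'E'
from h import *
s=read_state();print(s["clock"],s["tcp_pos"],s["force"])
d=snap("wrist","w5.png",None,1.5)
E
```

```text
7.3 [454.36210885   7.35448097 190.34330297] [ 0.76865708 -0.58723983 -0.62096677]
```

View pics/w5.png

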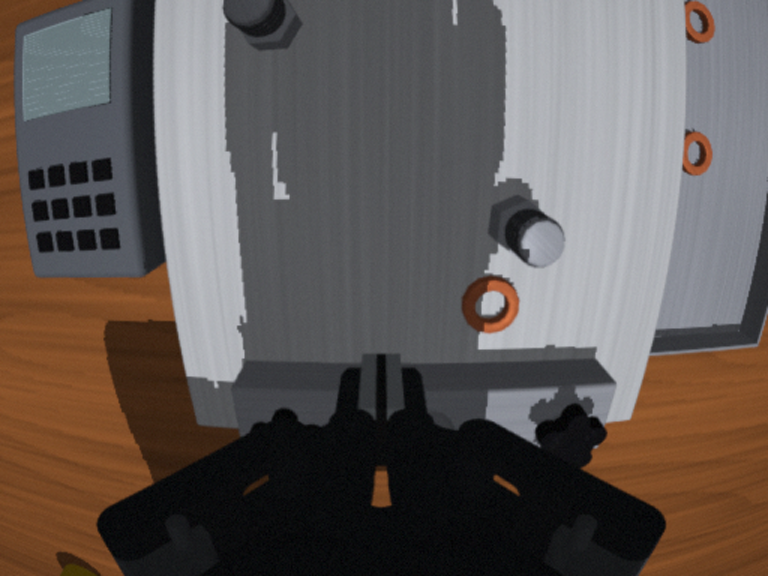

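Rings A and B are in the tray at (699,21) and (697,153). Ring C is at (490,304), and the foot of the manifold's far face is at row 360 or so.

```bash
python3 - <<'E'
from h import *
print(wpx(490/1.5,304/1.5,56),wpx(510/1.5,350/1.5,50),wpx(420/1.5,362/1.5,50),wpx(300/1.5,362/1.5,50),wpx(510/1.5,215/1.5,68))
E
```

```text
[456.9 -48.6  56. ] [427.3 -64.4  50. ] [420.8 -14.9  50. ] [420.   50.2  50. ] [504.5 -51.4  68. ]
```

Emit:
arm_command:
  increments:
    - [[0.002, 0, -0.03], 0, 1]
    - [[0.002, 0, -0.052], 0, 1]
    - [[0.002, 0, -0.063], 0, 1]
    - [[0.002, 0, -0.063], 0, 1]

```text
clock: 7.75
tcp_pos: [456.9, 5.9, 126.4]
ee_rot: [-0.003, -0.005, 0.708, -0.706]
force: [0.0, 0.8, 0.2]
gripper_width: -0.0
```

Emit:
arm_command:
  increments:
    - [[0, -0.015, 0], 0, 1]
    - [[0, -0.03, 0], 0, 1]
    - [[0, -0.045, 0], 0, 1]
    - [[0, -0.06, 0], 0, 1]
    - [[0, -0.075, 0], 0, 1]
    - [[0, -0.09, 0], 0, 1]
    - [[0, -0.09, 0], 0, 1]

```text
clock: 8.45
tcp_pos: [457.9, -85.8, 127.5]
ee_rot: [-0.003, -0.004, 0.708, -0.707]
force: [-0.1, -0.3, 0.2]
gripper_width: -0.3
```

```bash
python3 - <<'E'
from h import *
s=read_state();print(s["clock"],s["tcp_pos"],s["force"])
d=snap("wrist","w6.png",(150,130,512,330),2.1)
E
```

```text
8.45 [457.85879222 -85.79806221 127.49402603] [-0.09633087 -0.34357924  0.19365319]
```

View pics/w6.png

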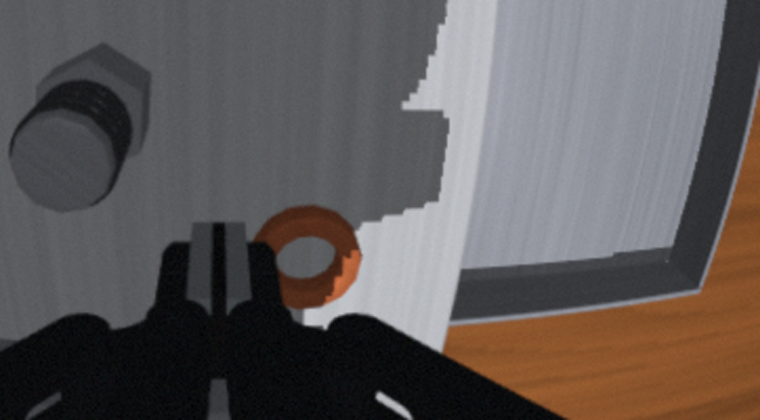

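Ring C is flat against the finger at (307,256), and the tray's end wall is at about row 270. Before pushing on I'll check that ring C will land inside that wall.

```bash
python3 - <<'E'
from h import *
g=lambda u,v,z:print(wpx(150+u/2.1,130+v/2.1,z))
g(550,265,3);g(550,312,28);g(307,256,56)
E
```

```text
[ 412.9 -220.4    3. ]
[ 408.1 -209.2   28. ]
[ 454.9 -108.9   56. ]
```

Emit:
arm_command:
  increments:
    - [[-0.001, -0.015, -0.001], 0, 1]
    - [[-0.002, -0.03, -0.001], 0, 1]
    - [[-0.002, -0.045, -0.001], 0, 1]
    - [[-0.002, -0.06, -0.001], 0, 1]
    - [[-0.002, -0.07, -0.001], 0, 1]
    - [[-0.002, -0.07, -0.001], 0, 1]
    - [[-0.002, -0.07, 0.03], 0, 1]
    - [[-0.002, -0.07, 0.07], 0, 1]

```text
clock: 9.3
tcp_pos: [454.3, -154.2, 196.6]
ee_rot: [-0.005, -0.005, 0.708, -0.706]
force: [1.0, -0.7, 0.1]
gripper_width: -0.4
```

Emit:
arm_command:
  increments:
    - [[-0.02, -0.04, 0.03], 0, 1]
    - [[-0.04, -0.08, 0.06], 0, 1]
    - [[-0.06, -0.12, 0.09], 0, 1]
    - [[-0.08, -0.16, 0.1], 0, 1]
    - [[-0.1, -0.2, 0.1], 0, 1]
    - [[-0.12, -0.24, 0.1], 0, 1]
    - [[-0.14, -0.28, 0.1], 0, 1]
    - [[-0.14, -0.28, 0.1], 0, 1]

```text
clock: 10.1
tcp_pos: [312.5, -437.8, 296.7]
ee_rot: [-0.006, -0.004, 0.708, -0.706]
force: [1.2, 0.9, -0.0]
gripper_width: 0.1
```

```bash
python3 - <<'E'
from h import *
s=read_state();print(s["clock"],s["tcp_pos"],s["force"])
d=snap("top","t6.png",(120,115,420,295),2.6)
E
```

```text
10.1 [ 312.48043405 -437.76826943  296.68893946] [ 1.21258065  0.88515098 -0.02592743]
```

View pics/t6.png

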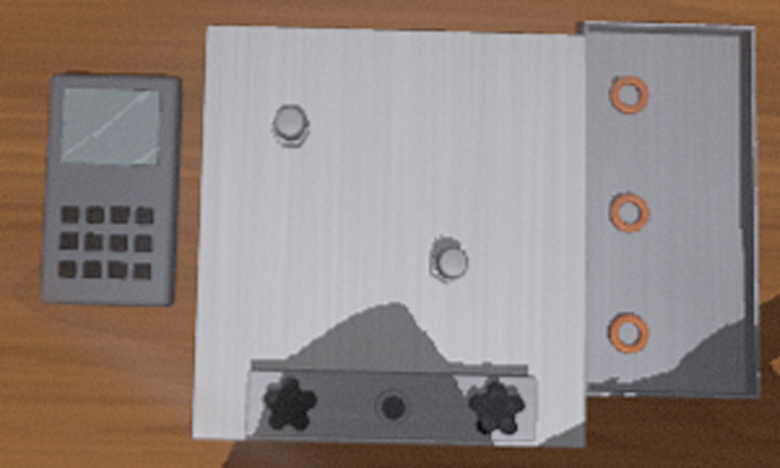

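All three rings lie flat in the tray at (629,95), (629,212) and (628,333). Both fittings stand at their starting pixels and the calibrator hasn't moved. The arm is clear, so I'll hand in.

```bash
python3 -c "from plant import *; print(job_done())"
```

```text
the job is handed in; nothing more can be done
None
```

All three copper rings are off the deck and in the tray. I pushed each one straight across and off the -y edge with the closed fingertips, and picked none of them up.

- **Last check:** the final top picture shows the three rings lying flat in the tray. Both hex fittings are standing where they started, and the calibrator has not moved.
- **Limits:** the arm was lifted clear before I handed in, at about 10 s of the 53 s allowed. Wrist force stayed below 2 N in every reading.
- **Small correction:** on ring A the fingertips first came down about 3 mm too high. I backed off, lowered them and then pushed.
- **Disagreements:** wrist-camera positions for the fittings were several millimetres off the top camera's (up to about 15 mm), but I read those off less exactly. For the rings and the deck edge the two cameras agreed to within 2 mm. No check failed.

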